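# Hold a lamp arm against the sprung plate for screwing

### The job

Slide the holder's blue jaw open to its stop by the black knob, take out the short aluminium lamp arm, and press its drilled end (the one without the green cap) squarely onto the white-outlined mark of the black sprung plate, without ramming it, until the yellow pointer stands in the green zone. Stay there: finish while still gripping the arm clear of the bench and pressing steadily with the pointer in the green, so that a colleague can drive the screw from behind. Leave the screwdriver, tape roll, dish and eraser where they are.

Things in the scene. Friction and masses are not known exactly. Their poses are not given: they have to be found in the camera images.
- holder: Grey slide-jaw holder, fixed to the bench: base 150 (x) x 170 (y, from -65 to +105) x 12 mm high; origin on the bench on the centre line of the bar it carries. The bar lies along the holder's x on a rib 18 mm wide whose top is 32 mm above the bench. At the -y side stand two fixed dark posts (x from 33 to 59 and from -59 to -33 mm, y from -36.5 to -14.5, 52 mm high), with a 66 mm free gap between them for a finger. At the +y side is the blue sliding jaw.
- jaw (a joint): Opening of the blue sliding jaw in m: starts nearly closed (0 to 0.008), moves along the holder's +y to its stop at 0.060; friction about 3 N, stays where it is left. Jaw: 130 mm long along x, 18 mm thick, its top 60 mm above the bench; closed (0), its inner face is 15.5 mm from the bar's centre line.
- jaw_knob (a point): The jaw's black upright knob, 14 mm diameter, rising from the jaw's top (60 mm above the bench) to 98 mm; this point is on its axis 84 mm above the bench, 50 mm towards -x of the jaw's middle. Moves with the jaw; axes are those of the holder.
- bar_center (a point): Centre of the loose aluminium lamp arm, a square bar 120 x 28 x 28 mm, about 0.2 kg. Its x axis runs along the length, towards the drilled end; z is up. It starts lying in the holder, centre 46 mm above the bench, its x along the holder's x and up to 8 mm off the middle. The end at -x has an 8 mm green plastic cap.
- bar_foot (a point): Centre of the bar's drilled end face (dark screw hole), 60 mm along +x from the bar's centre; axes as the bar's.
- stand: Grey assembly stand, fixed to the bench: base 150 x 165 x 16 mm (x from -55 to +95 mm, y from -75 to +90), origin on the bench, its x axis pointing in the pressing direction. It carries the sprung black plate and, at y = +53 to +81 mm, a scale (top 49 mm above the bench): white for plate travel 0 to 15 mm, green for 15 to 30 mm, red for 30 to 40 mm.
- plate (a joint): Travel of the sprung plate in m along the stand's +x: 0 at rest, hard stop at 0.040. Spring 400 N/m, no preload: 15 mm is 6 N and 30 mm is 12 N. The centre of the yellow pointer (5 mm wide, at the plate's mid-thickness) shows it on the scale; the green zone is 0.015 to 0.030.
- plate_mark (a point): Centre of the white-outlined square mark on the face of the black plate that looks to the stand's -x; x points into the plate (the pressing direction), z up. Moves with the plate. At rest it is at x = -30 mm, y = 0 in the stand's frame; always 60 mm above the bench. Plate: 10 mm thick, 90 mm wide, 20 to 100 mm above the bench, a white tick on its top edge at the middle. The centre of the bar's drilled end belongs on this point.
- screwdriver: Loose screwdriver with blue handle, bystander, flat on the bench beyond the work.
- tape_roll: Loose roll of tape, 70 mm diameter, 18 mm high, bystander.
- dish: Loose white plastic dish, 76 mm diameter, 30 mm high, bystander beyond the work.
- eraser: Loose red block eraser 60 x 30 x 18 mm, bystander.
Not all that is in view belongs to the job. Of the things that look like the part that bears bar_center, the larger one is meant. What is shaped like the stand but pink is not meant.

How it is judged:
By the outcome, as a careful person would: the job done as asked, in the order asked, and still so for the second after the job is handed in, while the arm keeps its last pose, push and grip.
It also fails if it takes over 64 s, if anything falls off the work surface, if the arm or the gripper's body presses on something with over 40 N, if the wrist force passes 120 N, or if a joint passes its speed limit or range.

### The arm

A 6-joint arm with a two-finger parallel gripper is mounted at the origin on the work surface. World frame = base frame: x ahead of the robot, y to its left, z up, the work surface at z = 0. Lengths are in m, angles in degrees, forces in N, time in s.
With the tool pointing down it reaches from about 0.325 to 0.85 m from the base axis. Payload 15.5 kg.
Tool frame: the origin (TCP) lies at the very end of the fingers, on their centre line; the grasp point (between the pads) lies arm.grip_depth behind it (arm.grip_depth is the distance from the TCP to the grasp point, in m); z points along the fingers, y is the line along which they close (so a half turn about z gives the same grasp; the last joint's range is limited). The gripper opens to 91 mm and grips with 3 to 60 N. Pads are 32 mm wide; open, the fingers measure 118 mm over their backs; the gripper's body (76 mm by 178 mm) begins 60 mm behind the grasp point.
Start: joints at [64.257, 28.281, 77.091, -0, 74.628, -5.472], TCP at [0.217, 0.586, 0.214] pointing down, gripper open.
Joint ranges: [-166.48, 166.48], [-47.26, 123.95], [12.59, 153.08], [-70.14, 250.14], [6.76, 159.57], [-176.63, 176.63]. Speed limits (degrees/s): [108.29, 108.29, 147.25, 172.46, 172.46, 172.46].

### API

Orientations are given as a 3x3 rotation matrix whose columns are the frame's x, y, z axes.
In Python, from rig import arm gives the robot as it stands. Calls block until the motion is done:
- arm.move_to(position, orientation): joint-space move of the TCP to a pose.
- arm.move_l(position, orientation=None, feed=0.15): straight line of the TCP; orientation=None keeps the orientation; feed is the mean speed in m/s.
- arm.move_joints(angles): joint-space move.
- arm.grip(opening): finger opening in m; the grip force is fixed at half the most; returns when the fingers have stopped.
- arm.sleep(seconds).
- arm.solve_ik(position, orientation): joint angles nearest the present ones, or None.
- arm.snapshot(name): name is "scene" or "top"; returns the picture (420x560x3 uint8, red, green, blue); there is no depth.
- arm.get_calibration(name): a dict with "intrinsics" (3x3 intrinsics, pixels), "cam_to_world" (4x4, takes a point from camera to world coordinates). Camera axes: x right, y down, z forward; pixel columns grow to the right and rows downward; lengths in m; the calibration is good to about 2 mm. A picture is of the moment at which its call begins. get_calibration takes no time and is no camera call.
A pose or a line that the arm cannot do raises arm.Unreachable and nothing moves.
- arm.sign_off(): hands the job in; it is judged then, once.
Readings, each from a call of its own:
- arm.current_t(): time.
- arm.current_joint_positions(): joint angles.
- arm.current_dq(): joint speeds.
- arm.current_tau(): joint torques, N m.
- arm.current_ee_pos(): TCP position.
- arm.current_tool_rot(): TCP orientation.
- arm.current_force(): force on the tool from outside, world axes, zero at the start.
- arm.current_torque(): the same for the moment, N m.
- arm.current_width(): finger opening in m.
- arm.current_grasp_force(): force on a finger pad.
Only numpy, scipy, OpenCV 4.12 (cv2) and the standard library are available. Lean on these libraries where they do the work, as an engineer would, in place of code of your own. Each camera call takes 0.05 s, during which the arm holds its last target. There are 200 camera calls.

## Working session

There is one attempt and no reset: what is moved stays moved. The work goes in short steps, each a Python script; the robot and the scene stay as the last script left them, time stands still between calls to the robot, and variables do not carry over. Pictures are saved under pics/ and viewed, at most 10 in all, crops included, and the job is handed in when it is done.

```bash
mkdir -p pics; ls
python3 - <<'E'
from rig import arm
import cv2,numpy as np
np.set_printoptions(precision=4,suppress=True)
for n in("scene","top"):
    im=arm.snapshot(n); cv2.imwrite(f"pics/{n}0.png",im[:,:,::-1])
    c=arm.get_calibration(n); print(n,c["intrinsics"].tolist(),'\n',c["cam_to_world"])
print(arm.grip_depth,arm.current_width(),arm.current_t(),arm.current_tool_rot())
E
```

```text
pics
scene [[379.9351235497308, 0.0, 279.5881987366807], [0.0, 379.9351235497308, 207.2044641586883], [0.0, 0.0, 1.0]] 
 [[-0.4585  0.4924 -0.7398  1.2553]
 [ 0.8885  0.271  -0.3703  0.3724]
 [ 0.0182 -0.8271 -0.5617  0.6307]
 [ 0.      0.      0.      1.    ]]
top [[522.6484889696359, 0.0, 284.8555109543757], [0.0, 522.6484889696359, 201.80698947994176], [0.0, 0.0, 1.0]] 
 [[ 0.0067 -0.9957  0.0919  0.4608]
 [-0.9999 -0.0079 -0.0126  0.0011]
 [ 0.0132 -0.0918 -0.9957  1.2917]
 [ 0.      0.      0.      1.    ]]
0.0188 0.09099773323427698 0.1 [[-0.9381  0.3464 -0.0005]
 [ 0.3464  0.9381 -0.001 ]
 [ 0.0001 -0.0011 -1.    ]]
```

View pics/scene0.png

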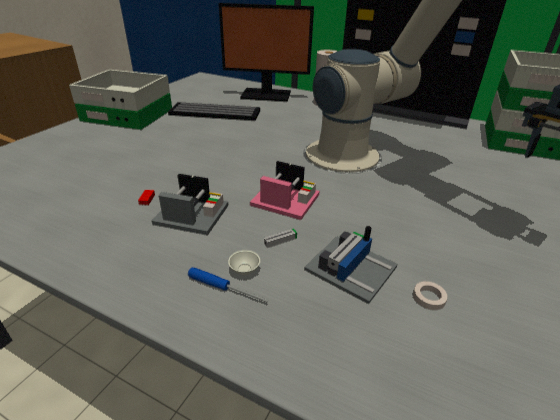

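View pics/top0.png

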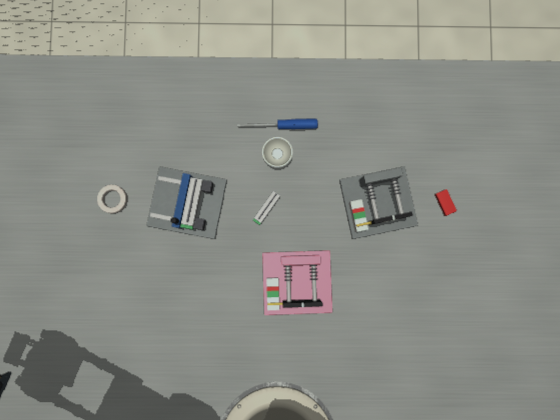

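The scene view has the holder with bar at (345,255), a small bar on the bench at (281,237), the grey stand at (190,205) and the pink one at (286,190). In the top view:
- **Bar candidates:** the one in the holder at (190,203), and a smaller loose one at (267,208). I choose the one in the holder because it is larger.
- **Stand candidates:** grey at (379,203) and pink at (297,283). I choose the grey one.
- **Directions:** bar cap at the bottom (about (186,228)), so bar x is roughly world +x. The plate is on the robot side, so pressing is also roughly +x.

Next I check these in a close crop.

Run:
```python
import cv2,numpy as np
im=cv2.imread("pics/top0.png")
a=im[158:248,140:235]; b=im[158:248,335:430]
r=lambda x:cv2.resize(x,None,fx=4.2,fy=4.2,interpolation=cv2.INTER_NEAREST)
v=np.hstack([r(a),r(b)]); v=np.clip(v.astype(float)*1.5,0,255).astype(np.uint8)
cv2.imwrite("pics/crop1.png",v); print(v.shape)
```

```text
(378, 798, 3)
```

View pics/crop1.png

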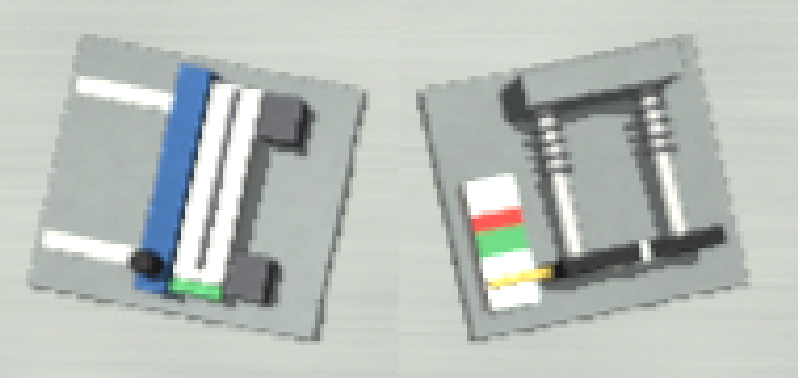

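The crop confirms the choice. Left: the bar has its green cap at the bottom, the knob is at crop (147,262), and the posts are on the right, so holder +y points left. Right: the black plate has its white tick at crop (645,250), and the pointer is in the white zone at (520,278). Now I measure.

```bash
cat > h.py <<'E'
import cv2,numpy as np
from rig import arm
np.set_printoptions(precision=4,suppress=True)
def ray(cam,px):
    c=arm.get_calibration(cam);T=c["cam_to_world"]
    d=T[:3,:3]@np.linalg.inv(c["intrinsics"])@np.array([px[0],px[1],1.]); return T[:3,3],d
def onz(cam,px,z):
    o,d=ray(cam,px); return (o+d*(z-o[2])/d[2])
def proj(cam,P):
    c=arm.get_calibration(cam);T=c["cam_to_world"]
    q=c["intrinsics"]@(T[:3,:3].T@(np.array(P)-T[:3,3])); return q[:2]/q[2]
def rect(cam,mask,z,name):
    # min-area rectangle of the mask's hull carried to the plane z; pixel edges half a pixel out
    ys,xs=np.nonzero(mask)
    p=np.vstack([np.c_[xs+a,ys+b] for a in(-.5,.5) for b in(-.5,.5)])
    w=np.array([onz(cam,q,z)[:2] for q in p])
    (cx,cy),(w1,h1),a=cv2.minAreaRect((w*1000).astype(np.float32))
    print(name,"c",round(cx,1),round(cy,1),"size",round(w1,1),round(h1,1),"ang",round(a,2),"n",len(xs)); return cx,cy,a
def roi(m,x0,x1,y0,y1):
    o=np.zeros_like(m);o[y0:y1,x0:x1]=m[y0:y1,x0:x1]
    n,l,s,_=cv2.connectedComponentsWithStats(o.astype(np.uint8)); 
    return l==1+np.argmax(s[1:,4])
E
python3 - <<'E'
from h import *
im=cv2.imread("pics/top0.png"); f=im.astype(int);B,G,R=f[...,0],f[...,1],f[...,2]
g=f.sum(2)/3; sat=f.max(2)-f.min(2)
H=(140,235,158,248);S=(335,430,158,248)
bench=np.median(g[230:260,120:140]); print("bench",bench,"base",g[165:170,160:165].mean(),g[200,165],g[215:220,365:368].mean())
for n,r in(("holder",H),("stand",S)):
    m=roi((g<bench-14)|(sat>40),*r); rect("top",m,.012 if n=="holder" else .016,n)
rect("top",roi((B-R>40),*H),.06,"jaw")
bar=roi((g>bench+20)|((G-R>40)&(G-B>30)),177,210,170,235)
bar=cv2.morphologyEx(bar.astype(np.uint8),cv2.MORPH_CLOSE,np.ones((5,5)));bar[:, :]=bar
rect("top",bar,.06,"bar")
rect("top",roi((G-R>40)&(G-B>30),*H),.06,"cap")
k=roi(g<35,165,182,210,228);print("knob px",np.argwhere(k).mean(0)[::-1],k.sum(),"knob@98",onz("top",np.argwhere(k).mean(0)[::-1],.098))
pl=roi(g<45,*S);rect("top",pl,.1,"plate")
t=roi((g>110),388,400,205,228);tp=np.argwhere(t).mean(0)[::-1];print("tick",tp,t.sum(),onz("top",tp,.1))
y=roi((R-B>60)&(G-B>50),*S);rect("top",y,.05,"pointer")
E
```

```text
bench 137.0 base 121.08 121.33333333333333 133.15555555555554Traceback (most recent call last):
  File "<stdin>", line 7, in <module>
  File "h.py", line 16, in rect
    w=np.array([onz(cam,q,z)[:2] for q in p])
                ~~~^^^^^^^^^
  File "h.py", line 8, in onz
    o,d=ray(cam,px); return (o+d*(z-o[2])/d[2])
        ~~~^^^^^^^^
  File "h.py", line 5, in ray
    c=arm.get_calibration(cam);T=c["cam_to_world"]
ValueError: time passes only in moves, steps and waits
```

```bash
sed -i 's/c=arm.get_calibration(cam);T/c=CAL[cam];T/; s/^def ray/CAL={n:arm.get_calibration(n) for n in("scene","top")}\ndef ray/' h.py
cat > m.py <<'E'
from h import *
im=cv2.imread("pics/top0.png"); f=im.astype(int);B,G,R=f[...,0],f[...,1],f[...,2]
g=f.sum(2)/3; sat=f.max(2)-f.min(2)
H=(140,235,158,248);S=(335,430,158,248)
print(g[200,135:175:3],g[222,340:365:2],g[190,200:215])
for n,r in(("holder",H),("stand",S)):
    m=roi((g<124)|(sat>40),*r); rect("top",m,.012 if n=="holder" else .016,n)
rect("top",roi((B-R>40),*H),.06,"jaw")
bar=roi((g>150)|((G-R>40)&(G-B>30)),177,210,170,235)
bar=cv2.morphologyEx(bar.astype(np.uint8),cv2.MORPH_CLOSE,np.ones((5,5)))
rect("top",bar,.06,"bar")
rect("top",roi((G-R>40)&(G-B>30),*H),.06,"cap")
k=roi(g<35,165,182,210,228);kp=np.argwhere(k).mean(0)[::-1];print("knob px",kp,k.sum(),onz("top",kp,.098))
rect("top",roi(g<45,*S),.1,"plate")
t=roi((g>110),388,400,205,228);tp=np.argwhere(t).mean(0)[::-1];print("tick",tp,t.sum(),onz("top",tp,.1))
rect("top",roi((R-B>60)&(G-B>50),*S),.05,"pointer")
E
python3 m.py
```

```text
[139.     140.     140.     139.6667 139.3333 139.3333 121.6667 121.
 120.     120.     121.3333 119.3333 120.3333 119.6667] [139.6667 139.3333 139.     139.3333  93.     116.3333 103.6667 102.6667
 198.3333 198.6667 198.3333 198.3333 157.6667] [103.      58.      52.6667  57.      63.      78.3333  80.6667  78.6667
  78.6667  79.3333  54.      27.6667  48.6667  65.6667 108.    ]
holder c 575.4 225.4 size 178.9 156.7 ang 79.54 n 3198
stand c 578.9 -243.7 size 156.8 171.0 ang 12.06 n 3786
jaw c 585.5 230.0 size 21.5 114.3 ang 79.89 n 357
bar c 570.4 207.8 size 30.8 122.5 ang 80.68 n 566
cap c 514.9 216.5 size 30.1 10.1 ang 79.12 n 40
knob px [176.     220.8947] 19 [0.5254 0.2339 0.098 ]
plate c 531.2 -235.0 size 11.1 49.3 ang 14.37 n 67
tick [391.1282 210.7564] 78 [ 0.5522 -0.2578  0.1   ]
pointer c 524.7 -202.4 size 7.0 34.8 ang 12.9 n 26
```

```bash
cat > m2.py <<'E'
from h import *
im=cv2.imread("pics/top0.png"); f=im.astype(int); g=f.sum(2)/3
# plate: all black px in band around its top strip
m=np.zeros(g.shape,bool); m[208:228,372:414]=g[208:228,372:414]<50
n,l,s,_=cv2.connectedComponentsWithStats(m.astype(np.uint8)); m=np.isin(l,[i for i in range(1,n) if s[i,4]>=25]); print(s[1:,4])
rect("top",m,.1,"plate")
p=np.argwhere(m)[:,::-1].astype(float); w=np.array([onz("top",q,.1)[:2] for q in p]); 
vx,vy,_,_=cv2.fitLine((w*1000).astype(np.float32),cv2.DIST_HUBER,0,.01,.01).ravel(); print("plate yaw",np.degrees(np.arctan2(-vx*np.sign(vy),abs(vy))))
t=g[211:224,388:399]; print(t.astype(int))
# world checks of the base
def T(o,a,P): a=np.radians(a);c,s_=np.cos(a),np.sin(a);return np.array([o[0]+c*P[0]-s_*P[1],o[1]+s_*P[0]+c*P[1],P[2]])
sc=cv2.imread("pics/scene0.png")
def crop(im,cam,x0,y0,w,h,k,pts):
    v=cv2.resize(im[y0:y0+h,x0:x0+w],None,fx=k,fy=k,interpolation=cv2.INTER_CUBIC); v=np.clip(v*1.6,0,255).astype(np.uint8)
    for P in pts:
        q=(proj(cam,P)+.5-[x0,y0])*k; cv2.drawMarker(v,tuple(int(i) for i in q),(255,0,255),cv2.MARKER_CROSS,9,1)
    return v
ho,ha=(.571,.206),-10.2; so,sa=(.5609,-.2552),12.5
hp=[T(ho,ha,P) for P in [(.075,.105,.012),(-.075,.105,.012),(.075,-.065,.012),(-.075,-.065,.012),(.06,-.014,.06),(.06,.014,.06),(-.06,-.014,.06),(-.06,.014,.06),(.033,-.0145,.052),(-.033,-.0145,.052)]]
sp=[T(so,sa,P) for P in [(.095,.09,.016),(-.055,.09,.016),(.095,-.075,.016),(-.055,-.075,.016),(-.025,0,.1),(-.03,.045,.1),(-.03,-.045,.1),(-.025,.053,.049)]]
A=np.hstack([crop(sc,"scene",300,220,100,75,4,hp),crop(sc,"scene",145,165,100,75,4,sp)])
B=np.hstack([crop(im,"top",138,163,100,75,4,hp),crop(im,"top",335,165,100,75,4,sp)])
cv2.imwrite("pics/ov1.png",np.vstack([A,B]))
E
python3 m2.py
```

```text
[60 75]
plate c 536.2 -258.1 size 13.4 96.0 ang 11.67 n 135
plate yaw 12.321379
[[113 114 115 115 114 114 115  88  67  68  65]
 [114 113 115 115 114 114 115 108  83  68  67]
 [113 113 114 114 114 114 115 115  88  68  66]
 [112 113 114 114 114 114 104  90  68  54  51]
 [112 102  88  85 140 150 101  53  45  41  39]
 [ 77  66  53  50 136 177 122  39  39  39  38]
 [ 43  41  41  40 106 176 135  54  39  38  39]
 [ 41  40  40  40  98 174 145  71  35  43  43]
 [ 41  42  42  40  68 148 133  79  68  66  61]
 [ 50  46  55  78  78  97  91  72  70  69  67]
 [ 68  62  66  74  74  69  68  68  68  68  92]
 [ 69  67  67  67  67  67  93 103 103 103 110]
 [ 67  67  67  92 102 103 110 115 114 114 114]]
```

View pics/ov1.png

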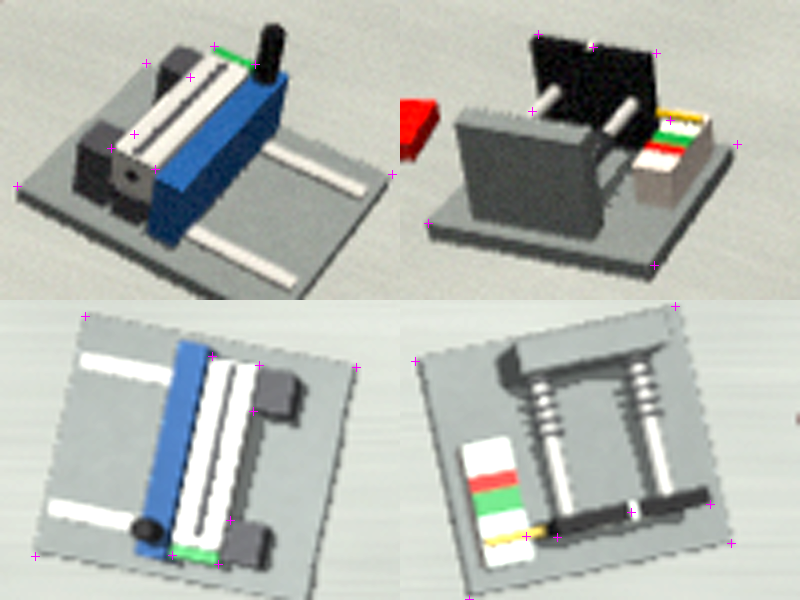

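The projected marks fit both views within about 2 mm: holder origin (0.571,0.206) at yaw -10.2°, stand (0.561,-0.255) at yaw 12.3°, and the tick and knob sit where expected. Next I slide the jaw open.

```bash
cat >> h.py <<'E'
HO,HA=np.array([.571,.206]),np.radians(-10.2)
SO,SA=np.array([.561,-.255]),np.radians(12.3)
def ori(a): # tool down, y along frame y
    c,s=np.cos(a),np.sin(a); return np.array([[-c,-s,0],[-s,c,0],[0,0,-1.]])
def at(o,a,x,y,z):
    c,s=np.cos(a),np.sin(a); return np.array([o[0]+c*x-s*y,o[1]+s*x+c*y,z])
def loc(o,a,p):
    c,s=np.cos(a),np.sin(a); d=np.array(p[:2])-o; return np.array([c*d[0]+s*d[1],-s*d[0]+c*d[1],p[2]])
def floc(a): return loc(np.zeros(2),a,np.array(arm.current_force()))
def snap(name):
    im=arm.snapshot(name);return im[:,:,::-1].copy()
E
python3 - <<'E'
from h import *
O=ori(HA)
arm.move_to(at(HO,HA,-.05,.026,.14),O)
arm.move_l(at(HO,HA,-.05,.026,.068),O,feed=.1)
print(floc(HA))
arm.grip(0.0); print("w",arm.current_width(),arm.current_grasp_force(),floc(HA),arm.current_t())
if .011<arm.current_width()<.018:
    arm.move_l(at(HO,HA,-.05,.072,.068),feed=.05)
    y=.072; print(floc(HA))
    while y<.094:
        y+=.0015; arm.move_l(at(HO,HA,-.05,y,.068),feed=.03); f=floc(HA); print(round(y,4),loc(HO,HA,arm.current_ee_pos())[1],f[1])
        if f[1]<-14: break
cv2.imwrite("pics/s1.png",snap("scene")); cv2.imwrite("pics/t1.png",snap("top")); print(arm.current_t())
E
```

```text
[-0.6948 -0.969  -0.1773]
w 0.013172522620015312 29.99994993209839 [0.4461 0.0679 0.2306] 3.85
[ 2.943   3.7006 -4.6997]
0.0735 0.0733525739069001 -1.5055779560942213
0.075 0.0748212634996615 -1.5299513036715209
0.0765 0.076341765223759 -1.2613438329916242
0.078 0.07783295556574367 -0.6052969590258496
0.0795 0.07934948450049711 -0.7540180450866503
0.081 0.08085531188324242 -0.570836929179945
0.0825 0.08230993844408144 -1.28241996663286
0.084 0.08383890356473973 -1.3082040564355375
0.0855 0.08530094462301953 -0.6145003096475158
0.087 0.08588104859326158 -9.303572538180308
0.0885 0.08600100036836641 -19.622724071926054
7.7667
```

Run:
```python
from h import *
O=ori(HA)
arm.move_l(at(HO,HA,-.05,.0867,.068),feed=.03); print(floc(HA)[1])
arm.grip(.091); print("w",arm.current_width(),floc(HA))
arm.move_l(at(HO,HA,-.05,.086,.13),feed=.15)
cv2.imwrite("pics/t2.png",snap("top"))
arm.move_l(at(HO,HA,-.001,.0018,.12),O,feed=.15)
arm.move_l(at(HO,HA,-.001,.0018,.0272),O,feed=.08)
print("down",floc(HA))
arm.grip(.02); print("w",arm.current_width(),arm.current_grasp_force(),floc(HA),loc(HO,HA,arm.current_ee_pos()))
cv2.imwrite("pics/s3.png",snap("scene"))
arm.move_l(at(HO,HA,-.001,.0018,.045),O,feed=.05); print(arm.current_width(),floc(HA))
arm.move_l(at(HO,HA,-.001,.0018,.18),O,feed=.15); print(arm.current_width(),floc(HA),arm.current_t())
s=snap("scene");cv2.imwrite("pics/s4.png",s);cv2.imwrite("pics/t4.png",snap("top"))
t=cv2.imread("pics/t2.png")
r=lambda v,x,y,w,h:cv2.resize(v[y:y+h,x:x+w],(400,300),interpolation=cv2.INTER_CUBIC)
s3=cv2.imread("pics/s3.png");t4=cv2.imread("pics/t4.png")
v=np.vstack([np.hstack([r(t,130,155,120,90),r(s3,280,160,160,120)]),np.hstack([r(s,260,130,160,120),r(t4,130,155,120,90)])])
cv2.imwrite("pics/c2.png",np.clip(v*1.4,0,255).astype(np.uint8))
```

```text
-5.676162924029626
w 0.09106160842224006 [0.6651 0.8241 0.062 ]
down [-0.1416  0.2021 -0.5164]
w 0.027809626386484747 29.99997317790985 [ 0.842  -0.567   0.3909] [-0.001   0.0018  0.0272]
0.028269870822124177 [-0.5184  0.1006 -2.8945]
0.02808312363715413 [-0.1582  0.1703 -2.4446] 14.5583
```

View pics/c2.png

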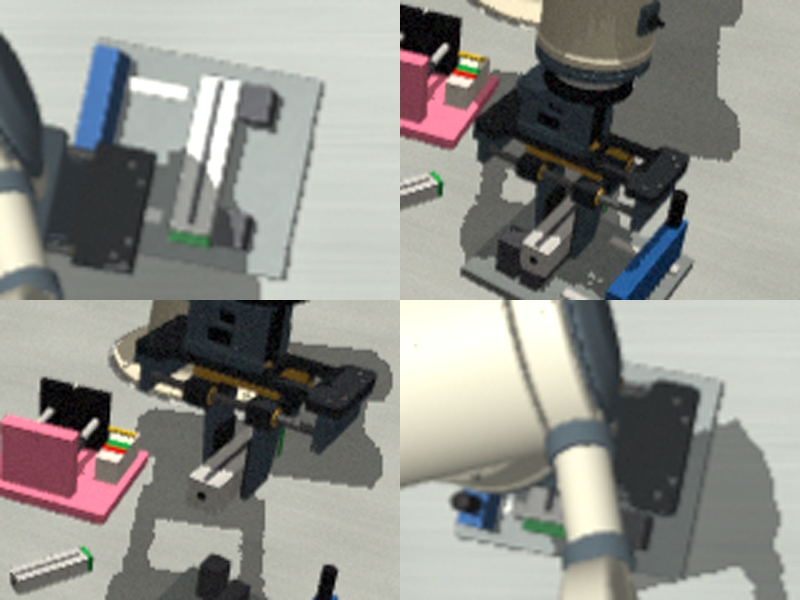

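Top left shows the jaw at its stop. The other panels show the bar gripped and lifted, level, with the drilled end facing forward. Next I carry it to the pre-contact pose.

Run:
```python
from h import *
O=ori(SA)
arm.move_to(at(SO,SA,-.115,0,.18),O)
arm.move_l(at(SO,SA,-.112,0,.0412),O,feed=.12)
print(arm.current_width(),floc(SA),arm.current_t(),loc(SO,SA,arm.current_ee_pos()))
s=snap("scene");t=snap("top");cv2.imwrite("pics/s5.png",s);cv2.imwrite("pics/t5.png",t)
r=lambda v,x,y,w,h:cv2.resize(v[y:y+h,x:x+w],(400,400),interpolation=cv2.INTER_CUBIC)
cv2.imwrite("pics/c3.png",np.clip(np.hstack([r(s,130,120,120,120),r(t,340,165,80,80)])*1.5,0,255).astype(np.uint8))
```

```text
0.028056632735838756 [-0.2585  0.498  -2.3322] 17.7917 [-0.1117 -0.0003  0.0418]
```

View pics/c3.png

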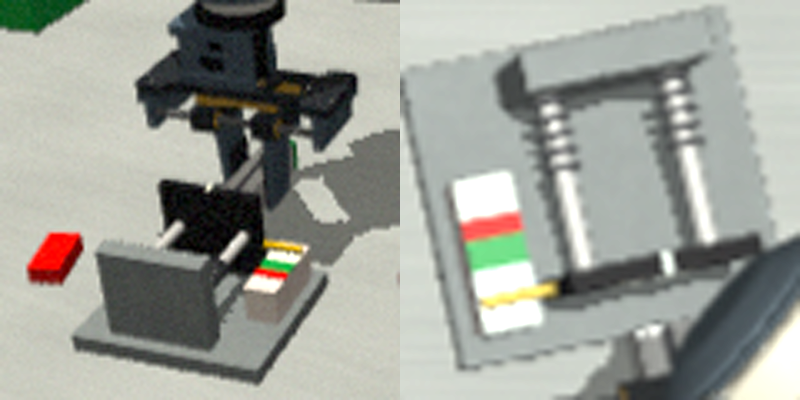

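Run:
```python
from h import *
k=lambda P:((proj("top",P)+.5-[340,165])*5+[400,0]).round(1)
e=arm.current_ee_pos()
for n,P in dict(tick=at(SO,SA,-.025,0,.1),cL=at(e[:2],SA,.060,.014,.074),cR=at(e[:2],SA,.060,-.014,.074),gL=at(e[:2],SA,.04,.0035,.074),g=at(e[:2],SA,.045,0,.074)).items(): print(n,k(P))
t=cv2.imread("pics/t5.png").astype(int).sum(2)//3
print(t[226:242,384:398])
# tick centroid in px
w=np.clip(t[213:225,390:399]-60,0,None)*(t[213:225,390:399]>80)
ys,xs=np.mgrid[213:225,390:399]; print(t[212:222,388:400])
```

```text
tick [664.1 265.3]
cL [636.3 330.8]
cR [694.6 318.4]
gL [667.8 368.1]
g [672.7 356.1]
[[116 117 118 118 117 118 119 118 118 118 118 117 116 116]
 [118 117 118 118 118 119 119 118 117 118 118 117 117 117]
 [118 119 119 117 117 118 119 118 116 118 118 117 103  99]
 [119 119 119 118 117 117 108  95 104  95 102 109 103 100]
 [118 119 114 104 114 140 162 164 122  71  91 103 103  89]
 [112  95  84 141 162 140 168 156  96  52  74  95  95  68]
 [ 84  73  66 111 130 114 127 117  83  53  65  93  81  49]
 [ 80  71  66  74  94 102 105 105  86  57  59  82  65  39]
 [ 83  75  67  61  91 102 104 106  93  63  49  59  49  37]
 [ 83  77  67  62  91 102 104 106 101  71  44  42  38  38]
 [ 84  80  69  63  92 102 103 105 105  77  45  38  38  41]
 [ 84  83  71  63  77  95 103 105 106  83  50  37  40  45]
 [ 84  84  73  65  66  91 102 105 106  91  58  38  42  46]
 [ 83  83  76  66  59  91 103  96  85  72  49  40  44  47]
 [ 82  83  70  55  50  64  66  59  47  42  40  41  44  46]
 [ 60  54  47  36  36  37  35  31  32  33  38  42  45  47]]
[[116 117 117 117 116 116 117 109  84  68  68 106]
 [115 116 116 117 116 116 117 116  89  68  67  85]
 [114 115 116 116 116 116 106  91  69  55  52  55]
 [114 104  90  86 142 152 103  55  46  42  40  41]
 [ 78  67  55  51 138 181 124  41  40  40  40  40]
 [ 44  41  42  40 108 180 138  54  40  41  41  42]
 [ 40  39  40  40 100 177 149  72  37  43  44  41]
 [ 41  42  43  41  71 151 135  81  70  66  62  63]
 [ 51  47  57  79  80  99  93  74  72  70  69  69]
 [ 69  64  67  76  76  71  69  69  69  68  93 105]]
```

The bar foot in the top view is where predicted, with its left corner at crop (636,331). The tick at (668,262) is about 1 to 2 mm towards -y of my model, so I make a small correction and press slowly with force checks.

Run:
```python
from h import *
O=ori(SA); y=-.001
arm.move_l(at(SO,SA,-.098,y,.0408),O,feed=.04); arm.sleep(.2); f0=floc(SA); print(f0,loc(SO,SA,arm.current_ee_pos()))
x=-.098
while x<-.066:
    x+=.002; arm.move_l(at(SO,SA,x,y,.0408),O,feed=.02); f=floc(SA)-f0; print(round(x,4),loc(SO,SA,arm.current_ee_pos()),f)
    if f[0]<-8.3: break
arm.sleep(.3); print(floc(SA)-f0,np.array(arm.current_torque()),arm.current_width(),arm.current_t())
s=snap("scene");t=snap("top");cv2.imwrite("pics/s6.png",s);cv2.imwrite("pics/t6.png",t)
r=lambda v,x,y,w,h:cv2.resize(v[y:y+h,x:x+w],(400,400),interpolation=cv2.INTER_CUBIC)
cv2.imwrite("pics/c4.png",np.clip(np.hstack([r(s,130,120,120,120),r(t,340,165,80,80)])*1.5,0,255).astype(np.uint8))
```

```text
[-0.409  -0.3875 -2.2692] [-0.0982 -0.0009  0.0408]
-0.096 [-0.0959 -0.001   0.0408] [ 0.5383 -0.4874  0.2375]
-0.094 [-0.0939 -0.001   0.0408] [ 1.6926  0.3332 -0.2615]
-0.092 [-0.0919 -0.001   0.0408] [0.7931 1.0895 0.3896]
-0.09 [-0.0899 -0.001   0.0408] [-0.6438  0.0838 -0.4115]
-0.088 [-0.0879 -0.001   0.0408] [-0.1975  0.3383  1.0201]
-0.086 [-0.086  -0.001   0.0408] [-0.8668  0.7826 -1.0203]
-0.084 [-0.084  -0.0009  0.0408] [-1.7248  0.3389 -0.0771]
-0.082 [-0.082  -0.001   0.0408] [-2.599   0.4858 -0.6487]
-0.08 [-0.08   -0.001   0.0407] [-3.0541  0.0302 -0.8396]
-0.078 [-0.0781 -0.0009  0.0407] [-4.0549 -0.1208 -0.4637]
-0.076 [-0.0762 -0.001   0.0408] [-4.6304 -0.1384  0.1135]
-0.074 [-0.0743 -0.001   0.0408] [-5.926   0.3377 -0.511 ]
-0.072 [-0.0723 -0.001   0.0408] [-5.8981 -1.02    1.8247]
-0.07 [-0.0704 -0.001   0.0408] [-7.1204  0.5479  0.0469]
-0.068 [-0.0685 -0.001   0.0408] [-8.8124 -0.8356  2.4684]
[-7.093  -0.8427  1.4112] [-0.4603  1.2153 -0.16  ] 0.028232864079849592 22.6417
```

View pics/c4.png

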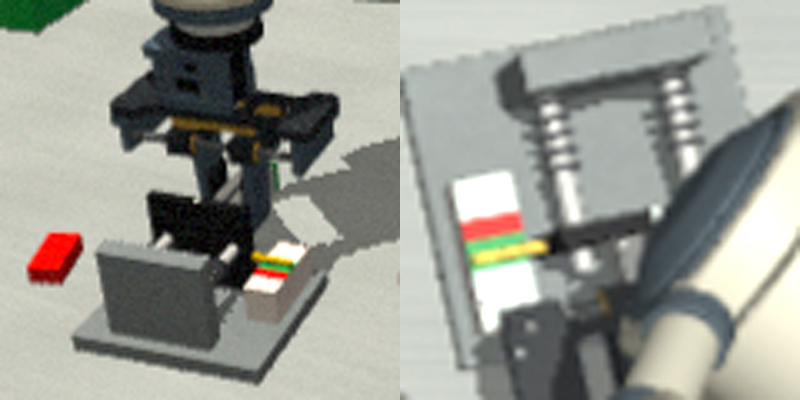

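Run:
```python
from h import *
def ptr(n):
    f=cv2.imread(n).astype(int);B,G,R=f[...,0],f[...,1],f[...,2]
    m=roi((R-B>60)&(G-B>50)&(R-G>-5),335,375,190,235); p=np.argwhere(m)[:,::-1]
    return np.mean([loc(SO,SA,onz("top",q,.05)) for q in p],0),m.sum()
a=ptr("pics/t5.png");b=ptr("pics/t6.png");print(a,b,(b[0]-a[0])*1e3)
arm.move_l(at(SO,SA,-.0662,-.001,.0408),ori(SA),feed=.02); arm.sleep(.3)
F=[]
for i in range(10): F.append(floc(SA)); arm.sleep(.05)
print(np.mean(F,0)-[-.3,0,-2.3],loc(SO,SA,arm.current_ee_pos()),arm.current_width())
cv2.imwrite("pics/t7.png",snap("top"));c=ptr("pics/t7.png");print(c,(c[0]-a[0])*1e3,arm.current_t())
```

```text
(array([-0.0242,  0.0585,  0.05  ]), np.int64(26)) (array([-0.0031,  0.0575,  0.05  ]), np.int64(29)) [21.1219 -1.0121  0.    ]
[-8.5024 -1.8685  2.2986] [-0.0669 -0.0009  0.0407] 0.02758428922706898
(array([-0.0013,  0.0594,  0.05  ]), np.int64(31)) [22.9186  0.9178  0.    ] 23.8417
```

The pointer shows about 22–23 mm of travel at about 8.5 N, which is mid-green, and it is steady and gripped. I hand it in.

```bash
python3 -c "
from rig import arm
print(arm.sign_off())"
```

```text
the job is handed in; nothing more can be done
None
```

I've handed the job in: the jaw is open at its stop, and the arm is still gripped clear of the bench. Its drilled end is pressed on the black plate with the pointer mid-green (about 22–23 mm, 8.5 N). I measured it centred on the mark to about 2 mm.

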